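Draw a marble cup tile out over the stand's edge and stack it

TASK

The marble cup tile in the bamboo stand lies too deep in its groove to be gripped there: slide it along the groove until one end hangs out over the stand's open edge, grip it by that end without letting it fall, and lay it gently, flat and flush, on top of the two like tiles stacked on the brown box. Leave that stack in its place on the box, and the tea ware, gift boxes and other things around where they are.

Things in the scene. Friction and masses are not known exactly. Their poses are not given: they have to be found in the camera images.
- tile: The tile to be moved: a flat white marble cup tile 120 x 56 x 6 mm thick, about 110 g, lying in the groove of the bamboo stand; at the start 45 to 70 mm of groove are free between it and the closed end, 22 to 47 mm to the open end. Origin: centre of its underside; x along its 120 mm length, y along its 56 mm width, z up.
- stand: Low bamboo stand fixed to the table, 220 x 76 mm. Flat deck 60 mm above the table; strips 8 mm wide and 8 mm high (2 mm above the tile's top) along both long sides and across the closed end leave a groove 60 mm wide, 212 mm long, open at the other end. Origin: centre of its foot at table height; x along the groove, from the open end to the closed end, z up.
- stand_edge (a point): Middle of the deck's edge at the stand's open end, at deck height (110 mm from the stand's origin along its -x, 60 mm up). Same axes as the stand. Free air under and past this edge: the nearest leg is 48 mm back under the deck, which is 14 mm thick.
- kraft_box: Closed flat brown cardboard box fixed to the table, 160 x 90 mm, 40 mm tall, on which the stack lies. Origin: centre of its foot; x along its 160 mm length.
- tile_low: Lower tile of the stack, the same as the tile to be moved, lying loose on the kraft box. Origin: centre of its underside, 40 mm above the table.
- tile_top: Upper tile of the stack, the same again, lying loose on the lower one. Origin: centre of its underside, 46 mm above the table; its top face is 52 mm above the table. x along its 120 mm length, y along its width.
- gaiwan: Lidded white porcelain tea bowl on its saucer (one piece here), 100 mm across, 92 mm tall; stays where it is. Origin: centre of its underside.
- cups: Two round white porcelain cups standing one on the other (one piece here), 64 mm across, 88 mm tall; stays where it is. Origin: centre of its underside.
- white_box: White card gift box with a lid, 92 x 92 x 70 mm tall; stays where it is. Origin: centre of its underside.
- small_box: Smaller white card gift box with a lid, 72 x 72 x 56 mm tall; stays where it is. Origin: centre of its underside.
- tape_roll: Roll of brown packing tape lying flat, 90 mm across, 48 mm tall; stays where it is. Origin: centre of its underside.
- canister: Plain steel tea canister, 64 mm across, 85 mm tall; stays where it is. Origin: centre of its underside.
Not all that is in view belongs to the job. Leave any blue look-alike of the stand alone.

How it is judged (in metres and radians):
On the way:
1. the tile has been slid along the groove so that its end hangs 20 to 58 mm out over the stand's open edge, the tile still lying flat on the deck (x of tile in the frame of stand between -0.108 and -0.07 m and z of tile in the frame of stand between 0.056 and 0.064 m and angle between tile's own z axis and vertical below 0.08 rad), for 0.2 s.
At the end, for the whole second after the job is handed in: The tile rests flat on the stack's upper tile, centres within 9 mm seen from above, lengths within 0.12 rad, either way round; the two stacked tiles lie within 9 mm and 0.12 rad of one another, each within 20 mm of its start; the tile is at rest (horizontal distance between tile and tile_top below 0.009 m and angle between the x axis of tile and the x axis of tile_top, either way round below 0.12 rad and z of tile in the frame of tile_top between 0.0045 and 0.0075 m and angle between tile's own z axis and vertical below 0.05 rad and horizontal distance between tile_top and tile_low below 0.009 m and angle between the x axis of tile_top and the x axis of tile_low, either way round below 0.12 rad and distance of each of tile_low, tile_top from where it was at the start of the episode below 0.02 m and linear speed of tile below 0.01 m/s and angular speed of tile below 0.1 rad/s); the robot touches nothing.
It fails at once if the tile is dropped: it moves faster than 0.3 m/s (a free fall of some 5 mm) while the fingers do not touch it (contact force between the fingers and tile below 0.05 N and linear speed of tile above 0.3 m/s).
It fails at once if the tile falls: its centre comes lower than 35 mm above the table (height (world z) of tile below 0.035 m).
It fails at once if the tile is pressed hard on the stack (more than 40 N between it and the upper stacked tile) (contact force between tile and tile_top above 40 N).
It fails at once if a bystander (tea bowl, cups, gift boxes, tape roll, canister) is moved by more than 30 mm (distance of any of gaiwan, cups, white_box, small_box, tape_roll, canister from where it was at the start of the episode above 0.03 m).
It also fails if it takes over 51 s, if anything falls off the work surface, if the arm or the gripper's body presses on something with over 40 N, if the wrist force passes 120 N, or if a joint passes its speed limit or range.

ROBOT

A 6-joint arm with a two-finger parallel gripper is mounted at the origin on the work surface. World frame = base frame: x ahead of the robot, y to its left, z up, the work surface at z = 0. Lengths are in m, angles in degrees, forces in N, time in s.
With the tool pointing down it reaches from about 0.35 to 0.85 m from the base axis. Payload 8.1 kg.
Tool frame: the origin (TCP) lies at the very end of the fingers, on their centre line; the grasp point (between the pads) lies 19 mm behind it (bot.hold_point_z is the z of the grasp point in the tool frame, in m); z points along the fingers, y is the line along which they close (so a half turn about z gives the same grasp; the last joint's range is limited). The gripper opens to 85 mm and grips with 20 to 120 N. Pads are 22 mm wide; open, the fingers measure 114 mm over their backs; the gripper's body (76 mm by 85 mm) begins 54 mm behind the grasp point. The pads swing forward as they close: fully open they stand 13 mm farther back than shut.
Start: joints at [65.753, 7.471, 85.268, -0, 87.261, -4.893], TCP at [0.199, 0.566, 0.197] pointing down, gripper open.
Joint ranges: [-169.43, 169.43], [-51.17, 129.36], [1.28, 143.12], [-76.62, 256.62], [0, 156.53], [-152.29, 152.29]. Speed limits (degrees/s): [136.94, 136.94, 159.86, 180, 180, 180].

INTERFACE

Orientations are given as [roll, pitch, yaw] about the fixed x, y, z axes, in that order (R = Rz(yaw) Ry(pitch) Rx(roll)).
In Python, from station import telemetry, vision, bot gives the robot as it stands.
- The arm moves only by the tool arm_command, never from a script. Its arguments are lists of equal length, an entry for each row: "dp": the shift along the tool's x, y, z in mm, a list of three; "turn": the turn about the tool's z in rad; "hand": the opening, from 0 (shut) to 1 (fully open). A call has 1 to 10 rows; each row is the pose to reach, as a shift and turn from the pose commanded when the call began, along the tool's axes at that moment; what a row does not reach only later rows make up. A row lasts 1/8 s, in which the tool goes at most 62.5 mm and 10.7 degrees, less where a joint would pass 70% of its speed; a pose out of reach is approached as far as the arm can. A call with a gripper value outside its range is refused whole. The fingers move at their own pace and stop on an object; "squeeze" is the grip in N (left out, the last holds). Time passes only in rows, so rows that repeat a pose let the fingers close. It gives the time, the measured TCP pose, the force, the opening and the grip force at its end, in the units of the state.
- telemetry.get_obs(): the state, without advancing time (a new reading comes with each control period).
- vision.camera(name): name is "side" or "top" or "wrist"; returns a dict with "color" (420x560x3 uint8, red, green, blue), "depth" (420x560 float32, m along the optical axis (not along the pixel's ray), 0 where there is no reading), "fx", "fy", "cx", "cy" (pixels), "rvec" (rotation vector, rad) and "tvec" (3), from world to camera coordinates, as OpenCV has them; the wrist camera has in their place "T_tool_cam" (4x4, takes a point from camera to tool coordinates, whose origin is the TCP and whose axes are the flange's). Camera axes: x right, y down, z forward; pixel columns grow to the right and rows downward; lengths in m; the calibration is good to about 2 mm. The wrist camera is an equidistant fisheye: a pixel r from the principal point sees the ray r / f radians off the axis. A picture is of the moment at which its call begins: read the wrist's pose just before it.
- bot.finish_job(): hands the job in; it is judged then, once.
The state is a dict: "t": time; "joint_pos": joint angles; "joint_velocities": joint speeds; "effort": joint torques, N m; "eef_pos": TCP position; "orientation": TCP orientation; "force": force on the tool from outside, world axes, zero at the start; "ft_torque": the same for the moment, N m; "opening": opening from 0.0 (shut) to 1.0 (fully open); "finger_force": force on a finger pad.
Only numpy, scipy, OpenCV 4.12 (cv2) and the standard library are available. Lean on these libraries where they do the work, as an engineer would, in place of code of your own. Each camera call takes 0.05 s, during which the arm holds its last target. There are 200 camera calls.

## Working session

There is one attempt and no reset: what is moved stays moved. The work goes in short steps, Python scripts to look and compute and a tool call to move; the robot and the scene stay as the last step left them, time stands still between calls to the robot, and variables do not carry over. Pictures are saved under pics/ and viewed, at most 10 in all, crops included, and the job is handed in when it is done.

Besides the shell and the picture viewer there is one more tool, called after "Request:" as name(argument=value, ...) on one line, values as JSON. arm_command: Moves the arm, as the interface text tells. Its arguments: {"type":"object","properties":{"dp":{"type":"array","items":{"type":"array","items":{"type":"number"}}},"turn":{"type":"array","items":{"type":"number"}},"hand":{"type":"array","items":{"type":"number"}},"squeeze":{"type":"number"}},"required":["dp","turn","hand"]}

```bash
ls; mkdir -p pics
cat > h.py <<'E'
import numpy as np, cv2
from station import telemetry, vision, bot
def save(c,n): cv2.imwrite('pics/'+n, c['color'][:,:,::-1])
def world(c):
    "world point for each pixel from depth"
    R=cv2.Rodrigues(np.array(c['rvec'],float))[0]; t=np.array(c['tvec'],float).ravel()
    d=c['depth']; v,u=np.indices(d.shape)
    P=np.stack([(u-c['cx'])/c['fx']*d,(v-c['cy'])/c['fy']*d,d],-1)
    return (P-t)@R
def ray(c,uv,z):
    "cast pixels on plane height z"
    R=cv2.Rodrigues(np.array(c['rvec'],float))[0]; t=np.array(c['tvec'],float).ravel()
    uv=np.atleast_2d(uv).astype(float)
    d=np.c_[(uv[:,0]-c['cx'])/c['fx'],(uv[:,1]-c['cy'])/c['fy'],np.ones(len(uv))]@R
    o=-R.T@t
    return o+d*((z-o[2])/d[:,2])[:,None]
E
python3 - <<'E'
from h import *
import pickle
for n in ['top','side']:
    c=vision.camera(n); save(c,n+'1.png'); pickle.dump(c,open(n+'1.pkl','wb'))
    R=cv2.Rodrigues(np.array(c['rvec'],float))[0]; print(n,-R.T@np.array(c['tvec']).ravel(),R[2],c['fx'],c['cx'])
print(telemetry.get_obs()); print(bot.hold_point_z)
E
```

```text
pics
top [ 0.37881427 -0.00218036  1.5263608 ] [ 0.08361984 -0.00099737 -0.99649723] 472.3311525053017 277.68055953984907
side [ 0.31548904 -0.96484339  0.61642107] [ 0.14443292  0.87230881 -0.46713645] 409.5612423013872 273.0262390159811
{'t': 0.1, 'joint_pos': array([ 6.57528333e+01,  7.51036773e+00,  8.53227145e+01, -9.88780126e-05,
        8.72612026e+01, -4.89117075e+00]), 'joint_velocities': array([-0.06024516,  0.08867978, -0.14325682, -0.04641917,  0.06512335,
       -0.06336935]), 'effort': array([ 1.81035881e-03, -5.70957220e+01, -5.01939762e+01, -1.09035047e-04,
        8.27248004e-03,  6.35754054e-05]), 'eef_pos': array([0.19859876, 0.56560262, 0.1961568 ]), 'orientation': array([-1.79906050e+02, -7.94064173e-03,  1.60644002e+02]), 'force': array([-0.51478406, -0.20425956, -0.44764346]), 'ft_torque': array([-0.00914348, -0.00589829, -0.00662788]), 'finger_force': 0.0, 'opening': 0.9976533274361962}
-0.0187
```

View pics/top1.png

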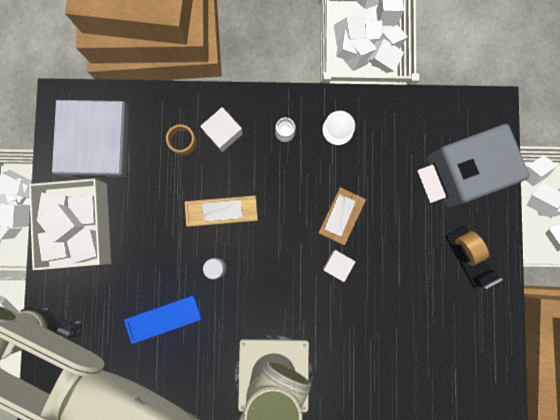

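View pics/side1.png

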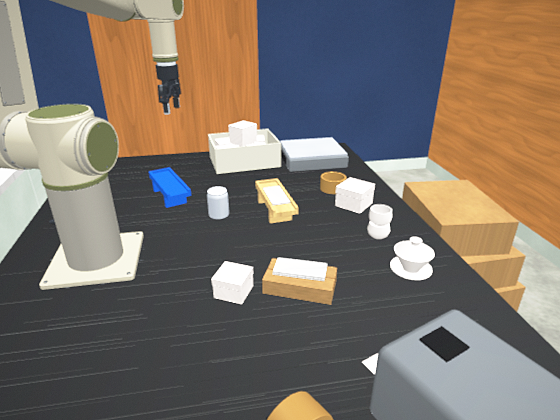

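The top view shows the stand at about (221,211) with the tile at (222,211), and the kraft box with its stack at (342,215). The small box sits at (340,266), the canister at (214,268), and the blue look-alike at (163,319). The side view shows the stand at (277,200) and the stack at (300,270).

Run:
```python
from h import *
import pickle
c=pickle.load(open('top1.pkl','rb')); W=world(c)
hsv=cv2.cvtColor(c['color'],cv2.COLOR_RGB2HSV)
def rect(m,z,name):
    n,l,s,_=cv2.connectedComponentsWithStats(m.astype(np.uint8))
    i=1+np.argmax(s[1:,4]); v,u=np.nonzero(l==i)
    P=ray(c,np.c_[u,v],z)[:,:2]
    r=cv2.minAreaRect((P*1000).astype(np.float32)); print(name,len(u),np.round(r,4) if 0 else r, 'medz',np.median(W[v,u,2]).round(4), 'mean',P.mean(0).round(4))
def win(u0,v0,u1,v1):
    m=np.zeros(hsv.shape[:2],bool); m[v0:v1,u0:u1]=1; return m
white=(hsv[...,1]<50)&(hsv[...,2]>140); brown=(hsv[...,1]>70)&(hsv[...,2]>100)
S=win(175,185,270,240); K=win(310,178,375,247)
any_=hsv[...,2]>100
rect(S&white,.066,'tile'); rect(S&any_,.066,'stand')
rect(K&white,.052,'stack'); rect(K&any_,.04,'box')
for n,u,v in [('white',221,128),('small',340,265),('can',213,268)]:
    print(n,W[v-4:v+5,u-4:u+5].reshape(-1,3).mean(0).round(3))
b=cv2.resize(c['color'][180:250,175:385,::-1],None,fx=3.8,fy=3.8,interpolation=cv2.INTER_CUBIC)
s=pickle.load(open('side1.pkl','rb'))
b2=cv2.resize(s['color'][165:310,205:345,::-1],None,fx=2,fy=2)
o=np.zeros((266+290,798,3),np.uint8); o[:266]=b[:266,:798]; o[266:,:280]=b2
cv2.imwrite('pics/crop.png',o)
```

```text
tile 710 ((510.9577941894531, 170.3651580810547), (57.09366226196289, 120.02532196044922), 5.555296897888184) medz 0.0665 mean [0.5109 0.1702]
stand 1864 ((509.7865295410156, 173.3981475830078), (80.88383483886719, 223.65878295898438), 5.822200298309326) medz 0.0648 mean [0.5096 0.1735]
stack 703 ((503.37017822265625, -197.57098388671875), (57.144996643066406, 121.35025024414062), 67.75920867919922) medz 0.0517 mean [ 0.503  -0.1974]
box 1497 ((502.0315856933594, -206.68484497070312), (92.44425201416016, 162.90492248535156), 65.25967407226562) medz 0.0446 mean [ 0.5019 -0.2063]
white [0.769 0.179 0.071]
small [ 0.347 -0.199  0.056]
can [0.332 0.19  0.086]
```

View pics/crop.png

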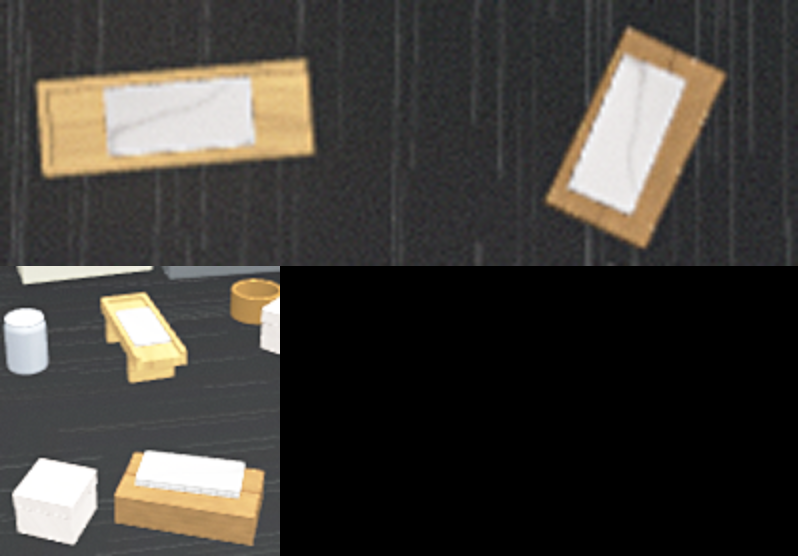

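The open end faces -y, towards the stack. The tile measures 57 x 120 mm at z 0.066 and the stack's top 57 x 121 mm at 0.052, so both sizes and heights fit. I'm moving above the free groove behind the tile with the fingers shut.

Request:
arm_command(dp=[[-45, -22, 6], [-90, -45, 14], [-140, -70, 21], [-190, -94, 29], [-240, -119, 37], [-290, -144, 44], [-340, -169, 52], [-390, -194, 60], [-390, -194, 60], [-390, -194, 60]], turn=[0.14, 0.28, 0.42, 0.57, 0.71, 0.85, 0.99, 1.133, 1.133, 1.133], hand=[0, 0, 0, 0, 0, 0, 0, 0, 0, 0], squeeze=20)

```text
t: 1.35
eef_pos: [0.5021, 0.2536, 0.1366]
orientation: [-179.9, -0.0, 95.7]
force: [0.4, 1.0, -0.5]
opening: 0.001
finger_force: 0.0
```

Run:
```python
from h import *
o=telemetry.get_obs(); print(o['t'],o['eef_pos'],o['orientation'],o['force'],o['opening'],o['joint_pos'])
c=vision.camera('wrist'); save(c,'w1.png'); print(c['T_tool_cam'],c['fx'],c['cx'],c['cy'])
```

```text
1.35 [0.50212309 0.25363425 0.13659364] [-1.79930878e+02 -4.47809058e-03  9.57227207e+01] [ 0.38696238  0.97124095 -0.4894559 ] 0.0014387253395644203 [2.15609263e+01 3.82733758e+00 9.55326836e+01 2.34813768e-02
 8.07052556e+01 1.58343971e+01]
[[-8.51225915e-04 -9.50207418e-01 -3.11616973e-01  7.90628809e-02]
 [ 9.99999339e-01 -5.68058622e-04 -9.99470064e-04  2.70457949e-04]
 [ 7.72687161e-04 -3.11617618e-01  9.50207274e-01 -1.76547916e-01]
 [ 0.00000000e+00  0.00000000e+00  0.00000000e+00  1.00000000e+00]] 325.19226210127806 274.79515087965086 208.8532055031346
```

View pics/w1.png

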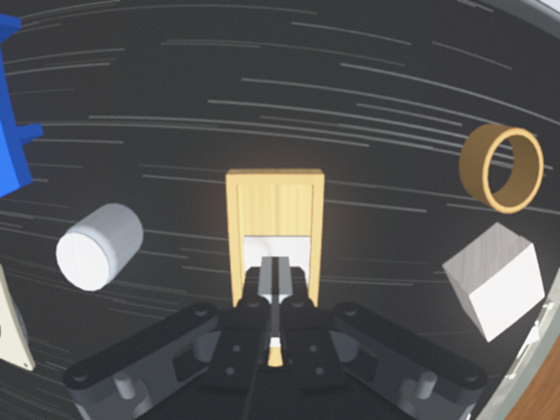

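The wrist view shows the groove's closed strip at rows 172-184, the tile's end at row 237 (columns 243-310) and the shut fingertips at (275,258), centred on the groove. I'll turn these into positions.

```bash
cat >> h.py <<'E'
from scipy.spatial.transform import Rotation as Ro
def wray(c,o,uv,z):
    uv=np.atleast_2d(uv).astype(float); a=np.c_[(uv[:,0]-c['cx'])/c['fx'],(uv[:,1]-c['cy'])/c['fy']]
    r=np.linalg.norm(a,axis=1,keepdims=True); d=np.c_[a/r*np.sin(r),np.cos(r)]
    T=np.array(c['T_tool_cam']); R=Ro.from_euler('xyz',o['orientation'],degrees=True).as_matrix()
    d=d@T[:3,:3].T@R.T; p=R@T[:3,3]+o['eef_pos']
    return p+d*((z-p[2])/d[:,2])[:,None]
E
python3 - <<'E'
from h import *
o=telemetry.get_obs(); c=vision.camera('wrist')
g=c['color'].astype(int)
print([tuple(g[r,275]) for r in range(166,192,2)],[tuple(g[r,255]) for r in range(230,244,2)])
print([tuple(g[205,k]) for k in range(226,250,2)],[tuple(g[205,k]) for k in range(300,328,2)])
a=np.deg2rad(95.7); X=np.array([np.cos(a),np.sin(a)]); Y=np.array([-X[1],X[0]])
for n,uv,z in [('closed outer',(275,171),.068),('closed inner top',(275,184),.068),('tile end',(275,237),.066),('L outer',(228,205),.068),('R outer',(323,205),.068),('tileL',(243,240),.066),('tileR',(310,240),.066)]:
    P=wray(c,o,uv,z)[0]; d=P[:2]-o['eef_pos'][:2]; print(n,P.round(4),'along/lat from tcp',(d@X).round(4),(d@Y).round(4))
E
```

```text
[(np.int64(80), np.int64(72), np.int64(67)), (np.int64(90), np.int64(79), np.int64(70)), (np.int64(140), np.int64(121), np.int64(91)), (np.int64(154), np.int64(131), np.int64(93)), (np.int64(184), np.int64(152), np.int64(110)), (np.int64(239), np.int64(217), np.int64(153)), (np.int64(239), np.int64(218), np.int64(156)), (np.int64(239), np.int64(218), np.int64(157)), (np.int64(239), np.int64(217), np.int64(156)), (np.int64(239), np.int64(218), np.int64(156)), (np.int64(238), np.int64(215), np.int64(152)), (np.int64(239), np.int64(216), np.int64(156)), (np.int64(238), np.int64(217), np.int64(156))] [(np.int64(241), np.int64(223), np.int64(161)), (np.int64(242), np.int64(223), np.int64(162)), (np.int64(240), np.int64(219), np.int64(160)), (np.int64(188), np.int64(171), np.int64(152)), (np.int64(218), np.int64(217), np.int64(215)), (np.int64(232), np.int64(229), np.int64(228)), (np.int64(233), np.int64(231), np.int64(230))]
[(np.int64(123), np.int64(105), np.int64(82)), (np.int64(240), np.int64(214), np.int64(151)), (np.int64(241), np.int64(221), np.int64(160)), (np.int64(240), np.int64(
[... 814 characters left out ...]
(160)), (np.int64(241), np.int64(220), np.int64(158)), (np.int64(241), np.int64(221), np.int64(159)), (np.int64(236), np.int64(203), np.int64(145)), (np.int64(90), np.int64(79), np.int64(69)), (np.int64(83), np.int64(75), np.int64(70))]
closed outer [0.4991 0.2834 0.068 ] along/lat from tcp 0.0292 -0.0001
closed inner top [0.5001 0.2731 0.068 ] along/lat from tcp 0.0189 -0.0001
tile end [0.5047 0.2279 0.066 ] along/lat from tcp -0.0265 -0.0002
L outer [0.4646 0.2524 0.068 ] along/lat from tcp 0.0018 0.0373
R outer [0.5399 0.26   0.068 ] along/lat from tcp 0.0019 -0.0384
tileL [0.4785 0.2224 0.066 ] along/lat from tcp -0.0294 0.0265
tileR [0.534 0.228 0.066] along/lat from tcp -0.0293 -0.0293
```

The measurements agree: the tile is at stand x of about -2.5 mm, and the TCP is at about +84 mm and centred. I'm descending into the free groove.

Request:
arm_command(dp=[[-3, 0, 20], [-3, 0, 45], [-3, 0, 62], [-3, 0, 69], [-3, 0, 72], [-3, 0, 74], [-3, 0, 74]], turn=[0, 0, 0, 0, 0, 0, 0], hand=[0, 0, 0, 0, 0, 0, 0])

```text
t: 2.33
eef_pos: [0.5033, 0.251, 0.0637]
orientation: [179.9, -0.0, 95.7]
force: [0.3, -0.3, 0.1]
opening: 0.0
finger_force: 0.0
```

Request:
arm_command(dp=[[-8, 0, 1.0], [-13, 0, 1.0], [-19, 0, 1.0], [-26, 0, 1.0], [-34, 0, 1.0], [-42, 0, 1.0], [-50, 0, 1.0], [-58, 0, 1.0], [-65, 0, 1.0], [-70, 0, 1.0]], turn=[0, 0, 0, 0, 0, 0, 0, 0, 0, 0], hand=[0, 0, 0, 0, 0, 0, 0, 0, 0, 0])

```text
t: 3.58
eef_pos: [0.5098, 0.1807, 0.0621]
orientation: [180.0, 0.0, 95.7]
force: [0.5, -0.6, -0.3]
opening: 0.0
finger_force: 0.0
```

Run:
```python
from h import *
o=telemetry.get_obs(); print(o['eef_pos'],o['force'],o['orientation'][2])
c=vision.camera('top'); hsv=cv2.cvtColor(c['color'],cv2.COLOR_RGB2HSV)
m=(hsv[...,1]<50)&(hsv[...,2]>140); k=np.zeros_like(m); k[185:240,200:285]=1
w=vision.camera('wrist'); 
o_=np.hstack([w['color'][150:420,140:410],cv2.resize(c['color'][180:250,190:300],None,fx=3.8,fy=3.8)[:266].copy() if 0 else cv2.resize(c['color'][180:250,195:300],(405,270))])
cv2.imwrite('pics/push.png',o_[:,:,::-1])
v,u=np.nonzero(m&k); P=ray(c,np.c_[u,v],.066)[:,:2]; a=np.deg2rad(95.7); s=(P-[.5107,.1733])@[np.cos(a),np.sin(a)]; print('stand-x range of white',np.percentile(s,[0,1,99,100]).round(4))
```

```text
[0.50983568 0.18069654 0.06211243] [ 0.50677026 -0.55762078 -0.2730667 ] 95.71646361876266
stand-x range of white [-0.063  -0.0613  0.0619  0.0643]
```

View pics/push.png

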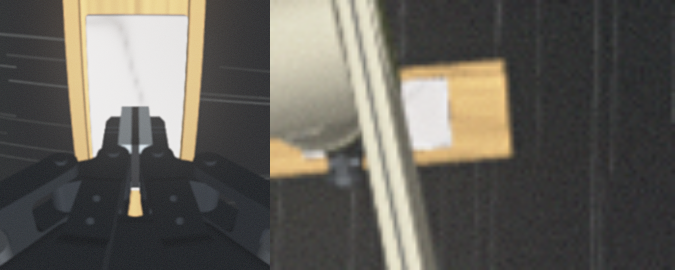

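The tile hasn't moved: its end (crop row 15) is now behind the fingers, so they passed above it. I'll measure the fingertip's real height with the wrist depth.

Run:
```python
from h import *
o=telemetry.get_obs(); c=vision.camera('wrist'); d=c['depth']
v,u=np.indices(d.shape); a=np.stack([(u-c['cx'])/c['fx'],(v-c['cy'])/c['fy']],-1); r=np.linalg.norm(a,axis=-1)+1e-9
ray_=np.concatenate([a/r[...,None]*np.sin(r)[...,None],np.cos(r)[...,None]],-1)
P=ray_*(d/ray_[...,2])[...,None]
T=np.array(c['T_tool_cam']); Q=P@T[:3,:3].T+T[:3,3]
R=Ro.from_euler('xyz',o['orientation'],degrees=True).as_matrix(); W=Q@R.T+o['eef_pos']
for row in [160,168,180,200,225,240,250,254,257,260,265,270,275,285,295]:
    for col in [258,272,278]:
        print(row,col,c['color'][row,col],'tool mm',(Q[row,col]*1e3).round(1),'worldz',W[row,col,2].round(4), end=' | ')
    print()
s=vision.camera('side'); save(s,'s2.png'); b=cv2.resize(s['color'][150:240,220:340],(800,600)); cv2.imwrite('pics/s2c.png',b[:,:,::-1])
```

```text
160 258 [231 205 148] tool mm [49.1 -9.2  2. ] worldz 0.0601 | 160 272 [235 214 153] tool mm [48.9 -1.4  2.6] worldz 0.0596 | 160 278 [222 192 139] tool mm [49.   1.9  2.3] worldz 0.0598 | 
168 258 [221 219 218] tool mm [45.5 -9.  -3. ] worldz 0.0651 | 168 272 [233 232 231] tool mm [45.5 -1.4 -3.4] worldz 0.0655 | 168 278 [234 232 231] tool mm [45.4  1.8 -2.9] worldz 0.065 | 
180 258 [218 215 214] tool mm [38.7 -9.1 -2.8] worldz 0.0649 | 180 272 [231 230 229] tool mm [38.7 -1.4 -2.8] worldz 0.0649 | 180 278 [235 233 232] tool mm [38.7  1.9 -2.9] worldz 0.065 | 
200 258 [234 232 232] tool mm [27.6 -9.2 -3.7] worldz 0.0659 | 200 272 [229 228 227] tool mm [27.6 -1.5 -3.9] worldz 0.066 | 200 278 [233 232 231] tool mm [27.6  1.9 -3.9] worldz 0.0661 | 
225 258 [236 235 235] tool mm [12.9 -9.5 -4.3] worldz 0.0664 | 225 272 [229 227 226] tool mm [12.1 -1.5 -2. ] worldz 0.0641 | 225 278 [230 229 228] tool mm [12.7  1.9 -3.6] worldz 0.0657 | 
240 258 [237 235 235] tool mm [ 3.2 -9.7 -3.4] worldz 0.0655 | 240 272 [234 233 232] tool mm [ 3.9 -1.5 -4.9] worldz 0.067 | 240 278 [228 227 227] tool m
[... 1058 characters left out ...]
68 | 270 272 [82 82 80] tool mm [ 10.2  -1.1 -51.9] worldz 0.114 | 270 278 [90 91 92] tool mm [ 10.4   1.5 -52.3] worldz 0.1145 | 
275 258 [75 75 76] tool mm [  5.7  -7.5 -48.5] worldz 0.1106 | 275 272 [79 79 80] tool mm [  9.7  -1.1 -55.4] worldz 0.1175 | 275 278 [89 90 92] tool mm [ 10.4   1.5 -56.7] worldz 0.1188 | 
285 258 [89 92 96] tool mm [  6.6  -7.  -58.6] worldz 0.1208 | 285 272 [73 74 74] tool mm [ 10.3  -1.  -64.7] worldz 0.1268 | 285 278 [80 81 82] tool mm [ 10.5   1.4 -65. ] worldz 0.1271 | 
295 258 [78 78 81] tool mm [ 11.5  -6.1 -73.9] worldz 0.136 | 295 272 [90 92 94] tool mm [  9.9  -0.9 -71.4] worldz 0.1335 | 295 278 [104 107 112] tool mm [  9.5   1.4 -70.9] worldz 0.133 |
```

View pics/s2c.png

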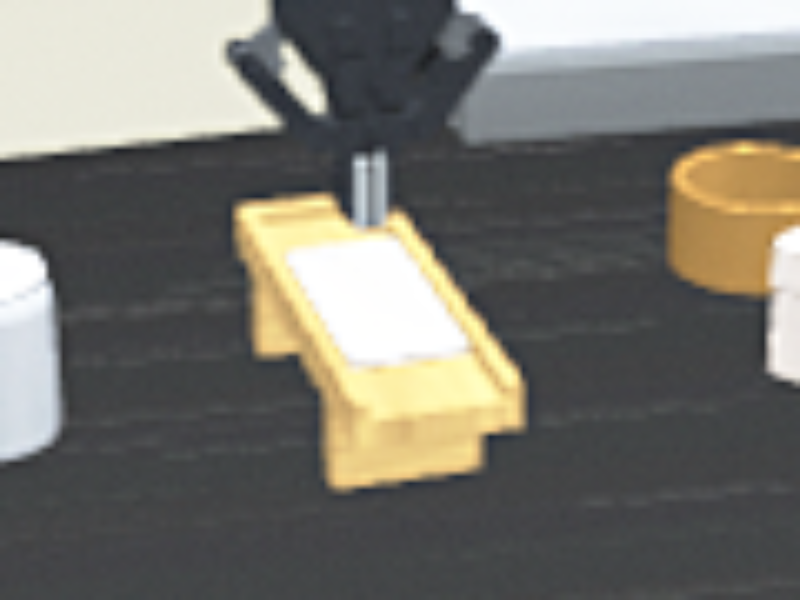

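In the crop the shut fingertips end at about (370,225), well above the tile, and the wrist depth puts their end near tool z = -38 mm. I'll cross-check that with the side camera, using ray casting and depth.

Run:
```python
from h import *
o=telemetry.get_obs(); s=vision.camera('side'); W=world(s)
R=cv2.Rodrigues(np.array(s['rvec'],float))[0]; C=-R.T@np.array(s['tvec']).ravel()
ex,ey,ez=o['eef_pos']
for v in range(170,190):
    u=275; d=R.T@np.array([(u-s['cx'])/s['fx'],(v-s['cy'])/s['fy'],1]); k=(ey-.011-C[1])/d[1]
    print(v,s['color'][v,u],'plane',(C+k*d).round(4),'depth',W[v,u].round(4))
```

```text
170 [47 52 58] plane [0.5105 0.1702 0.1454] depth [0.5124 0.1813 0.1408]
171 [45 48 53] plane [0.5105 0.1702 0.1421] depth [0.5123 0.1805 0.1378]
172 [54 59 61] plane [0.5105 0.1702 0.1388] depth [0.5096 0.165  0.1411]
173 [102 105 112] plane [0.5105 0.1702 0.1356] depth [0.5113 0.1749 0.1336]
174 [132 137 142] plane [0.5105 0.1702 0.1323] depth [0.5108 0.1718 0.1316]
175 [116 119 120] plane [0.5105 0.1702 0.129 ] depth [0.5101 0.1679 0.13  ]
176 [103 108 112] plane [0.5104 0.1702 0.1257] depth [0.51   0.1678 0.1268]
177 [104 108 112] plane [0.5104 0.1702 0.1224] depth [0.5098 0.1663 0.1241]
178 [126 133 136] plane [0.5104 0.1702 0.1191] depth [0.5104 0.1703 0.1191]
179 [128 134 139] plane [0.5104 0.1702 0.1158] depth [0.5102 0.1694 0.1162]
180 [126 132 136] plane [0.5104 0.1702 0.1125] depth [0.5105 0.1709 0.1122]
181 [122 128 135] plane [0.5103 0.1702 0.1091] depth [0.5098 0.1673 0.1104]
182 [121 127 135] plane [0.5103 0.1702 0.1058] depth [0.5105 0.171  0.1054]
183 [101 113 127] plane [0.5103 0.1702 0.1024] depth [0.5101 0.1688 0.1031]
184 [218 181 126] plane [0.5103 0.1702 0.0991] depth [0.5103 0.17   0.0992]
185 [255 255 206] plane [0.5103 0.1702 0.0957] depth [0.524  0.2503 0.059 ]
186 [255 255 254] plane [0.5103 0.1702 0.0923] depth [0.5226 0.242  0.0592]
187 [254 255 255] plane [0.5102 0.1702 0.0889] depth [0.5198 0.226  0.063 ]
188 [254 254 254] plane [0.5102 0.1702 0.0855] depth [0.5171 0.2102 0.0669]
189 [254 254 254] plane [0.5102 0.1702 0.0821] depth [0.5165 0.2072 0.0647]
```

Both cameras agree: the real fingertips sit about 38 mm behind the reported TCP (tip at z ≈ 0.100 when the TCP reads 0.062). I'll correct for that, go back behind the tile, and then descend by feel.

Request:
arm_command(dp=[[25, 0, 0], [50, 0, 0], [70, 0, 0], [70, 0, 0], [70, 0, 12], [70, 0, 24], [70, 0, 30], [70, 0, 32], [70, 0, 32]], turn=[0, 0, 0, 0, 0, 0, 0, 0, 0], hand=[0, 0, 0, 0, 0, 0, 0, 0, 0])

```text
t: 4.95
eef_pos: [0.5028, 0.2507, 0.03]
orientation: [-180.0, 0.0, 95.7]
force: [0.3, -0.1, -0.4]
opening: -0.003
finger_force: 0.0
```

```bash
cat > wd.py <<'E'
from h import *
def wq(c):
    d=c['depth']; v,u=np.indices(d.shape); a=np.stack([(u-c['cx'])/c['fx'],(v-c['cy'])/c['fy']],-1); r=np.linalg.norm(a,axis=-1)+1e-9
    q=np.concatenate([a/r[...,None]*np.sin(r)[...,None],np.cos(r)[...,None]],-1)
    T=np.array(c['T_tool_cam']); return (q*(d/q[...,2])[...,None])@T[:3,:3].T+T[:3,3]
E
python3 - <<'E'
from wd import *
o=telemetry.get_obs(); c=vision.camera('wrist'); Q=wq(c); print(o['eef_pos'],o['force'])
for r in range(225,264,3): print(r,[(c['color'][r,k].tolist(),(Q[r,k]*1e3).round(1).tolist()) for k in (250,272,278)])
E
```

```text
[0.50283249 0.25066271 0.03000569] [ 0.32269554 -0.11428363 -0.38945724]
225 [([244, 227, 168], [25.8, -11.2, -37.7]), ([243, 226, 166], [25.7, -1.2, -37.6]), ([243, 227, 166], [25.8, 1.6, -37.7])]
228 [([244, 226, 168], [24.0, -11.3, -37.0]), ([243, 225, 163], [24.5, -1.2, -38.2]), ([243, 226, 166], [24.1, 1.6, -37.2])]
231 [([244, 227, 167], [22.4, -11.4, -36.7]), ([243, 226, 166], [22.5, -1.2, -36.9]), ([243, 227, 166], [22.9, 1.6, -38.0])]
234 [([242, 223, 160], [17.7, -12.1, -29.2]), ([245, 231, 171], [18.0, -1.3, -29.8]), ([240, 219, 159], [18.1, 1.7, -29.9])]
237 [([242, 224, 162], [16.5, -12.1, -30.0]), ([245, 231, 171], [16.4, -1.3, -29.8]), ([240, 219, 156], [16.6, 1.7, -30.3])]
240 [([242, 223, 161], [14.2, -12.2, -28.5]), ([245, 231, 171], [14.9, -1.3, -30.0]), ([240, 218, 156], [15.1, 1.7, -30.6])]
243 [([243, 225, 164], [13.3, -12.1, -30.2]), ([245, 231, 172], [13.1, -1.3, -29.5]), ([240, 220, 158], [13.0, 1.7, -29.4])]
246 [([243, 225, 164], [11.6, -12.2, -29.9]), ([245, 232, 172], [11.8, -1.3, -30.4]), ([240, 219, 158], [11.5, 1.7, -29.7])]
249 [([243, 226, 166], [10.2, -12.2, -30.5]), ([245, 231, 172], [10.0, -1.3, -29.9]), ([240, 219, 157], [10.1, 1.7, -30.2])]
252 [([243, 226, 165], [8.2, -12.3, -29.8]), ([245, 232, 174], [8.6, -1.3, -30.5]), ([240, 219, 158], [8.2, 1.7, -29.8])]
255 [([243, 225, 163], [6.6, -12.4, -29.9]), ([248, 228, 165], [6.5, -1.3, -29.6]), ([237, 207, 147], [6.7, 1.7, -30.0])]
258 [([243, 227, 166], [4.9, -12.4, -29.9]), ([104, 94, 89], [9.9, -1.2, -39.6]), ([113, 107, 105], [9.7, 1.6, -39.3])]
261 [([243, 226, 164], [3.0, -12.5, -29.6]), ([105, 95, 90], [10.1, -1.2, -43.2]), ([118, 110, 106], [10.4, 1.6, -43.7])]
```

Request:
arm_command(dp=[[0, 0, 3], [0, 0, 6], [0, 0, 6], [-6, 0, 6], [-11, 0, 6], [-16, 0, 6], [-22, 0, 6], [-30, 0, 6], [-36, 0, 6], [-40, 0, 6]], turn=[0, 0, 0, 0, 0, 0, 0, 0, 0, 0], hand=[0, 0, 0, 0, 0, 0, 0, 0, 0, 0])

```text
t: 6.25
eef_pos: [0.5083, 0.2126, 0.0259]
orientation: [179.8, -0.1, 95.7]
force: [-1.1, 5.6, 7.4]
opening: -0.0
finger_force: 3.8
```

```bash
cat > edge.py <<'E'
from wd import *
o=telemetry.get_obs(); c=vision.camera('top'); print(o['eef_pos'],o['force'])
hsv=cv2.cvtColor(c['color'],cv2.COLOR_RGB2HSV)
m=(hsv[...,1]<50)&(hsv[...,2]>140); m[:185]=0; m[240:]=0; m[:,:200]=0; m[:,312:]=0
v,u=np.nonzero(m); P=ray(c,np.c_[u,v],.066)[:,:2]; a=np.deg2rad(95.7); s=(P-[.5107,.1733])@[np.cos(a),np.sin(a)]; l=(P-[.5107,.1733])@[-np.sin(a),np.cos(a)]
k=abs(l)<.022; print('open-side end, stand x',np.percentile(s[k],[0,1,3]).round(4), 'tile x ~',(s[k].min()+.06).round(4))
E
python3 edge.py
```

```text
[0.5083143  0.21259791 0.02587473] [-1.11343819  5.61140488  7.39583176]
open-side end, stand x [-0.0892 -0.0878 -0.0852] tile x ~ -0.0292
```

The tile moves as planned (x ≈ -29 mm). The 7 N upward force says the tips are touching the deck, so I'm raising them slightly and pushing on.

Request:
arm_command(dp=[[0, 0, -3.5], [-4, 0, -3.5], [-9, 0, -3.5], [-15, 0, -3.5], [-21, 0, -3.5], [-27, 0, -3.5], [-33, 0, -3.5], [-38, 0, -3.5], [-42, 0, -3.5], [-45, 0, -3.5]], turn=[0, 0, 0, 0, 0, 0, 0, 0, 0, 0], hand=[0, 0, 0, 0, 0, 0, 0, 0, 0, 0])

```text
t: 7.55
eef_pos: [0.5113, 0.166, 0.0276]
orientation: [-180.0, -0.0, 95.7]
force: [-0.0, 0.2, 0.4]
opening: 0.0
finger_force: 0.2
```

```bash
python3 edge.py
```

```text
[0.51130187 0.16600881 0.02758133] [-0.02718332  0.15088838  0.40785559]
open-side end, stand x [-0.1364 -0.1346 -0.1314] tile x ~ -0.0764
```

Request:
arm_command(dp=[[-4, 0, 0], [-8, 0, 0], [-12, 0, 0], [-15, 0, 0], [-15, 0, 0], [-10, 0, 0], [-3, 0, 0], [-3, 0, -15], [-3, 0, -45], [-3, 0, -80]], turn=[0, 0, 0, 0, 0, 0, 0, 0, 0, 0], hand=[0, 0, 0, 0, 0, 0, 0, 0, 0, 0])

```text
t: 8.85
eef_pos: [0.5112, 0.1633, 0.109]
orientation: [-180.0, 0.0, 95.8]
force: [0.5, -0.0, 0.6]
opening: -0.0
finger_force: 0.0
```

```bash
python3 edge.py
```

```text
[0.51124465 0.16333689 0.10900599] [ 0.49621658 -0.01157499  0.6325057 ]
open-side end, stand x [-0.1519 -0.1498 -0.1466] tile x ~ -0.0919
```

The tile is at x ≈ -92 mm (42 mm overhang). I'm moving above the overhanging end with the fingers opened and measuring there.

Request:
arm_command(dp=[[-15, 0, 0], [-35, 0, 0], [-60, 0, 0], [-85, 0, 0], [-105, 0, 0], [-120, 0, 0], [-120, 0, 0], [-120, 0, 0], [-120, 0, 0]], turn=[0, 0, 0, 0, 0, 0, 0, 0, 0], hand=[0.85, 0.85, 0.85, 0.85, 0.85, 0.85, 0.85, 0.85, 0.85])

```text
t: 10.02
eef_pos: [0.5234, 0.0445, 0.1075]
orientation: [-180.0, -0.0, 95.8]
force: [0.0, -0.6, 0.8]
opening: 0.85
finger_force: 0.0
```

```bash
cat > look.py <<'E'
from wd import *
import sys
o=telemetry.get_obs(); c=vision.camera('wrist'); Q=wq(c); print(o['eef_pos'],o['orientation'],o['opening'])
save(c,sys.argv[1]); np.save('Q.npy',Q); np.save('C.npy',c['color'])
R=Ro.from_euler('xyz',o['orientation'],degrees=True).as_matrix(); W=Q@R.T+o['eef_pos']
hsv=cv2.cvtColor(c['color'],cv2.COLOR_RGB2HSV)
m=(hsv[...,1]<45)&(hsv[...,2]>170)&(abs(W[...,2]-.066)<.01)&(abs(Q[...,1])<.06)&(abs(Q[...,0])<.2)
v,u=np.nonzero(m); P=wray(c,o,np.c_[u,v],.066)
q=(P-o['eef_pos'])@R
r=cv2.minAreaRect((q[:,:2]*1e3).astype(np.float32)); print('tile in tool xy mm:',len(u),r,'x',q[:,0].min()*1e3,q[:,0].max()*1e3)
for x0 in range(-20,100,15):
    k=abs(q[:,0]*1e3-x0)<2
    if k.sum()>5: print(x0,(np.percentile(q[k,1],[0,100])*1e3).round(1))
E
python3 look.py w3.png
```

```text
[0.52344057 0.04452247 0.10752471] [-1.79992027e+02 -8.62746609e-03  9.57777666e+01] 0.8502258765645746
tile in tool xy mm: 13449 ((35.1695556640625, 0.3798656463623047), (119.40708923339844, 55.86339569091797), 0.26239991188049316) x -24.649357170128106 94.75668858837764
-20 [-27.2  27.5]
-5 [-27.2  27.6]
10 [-27.4  27.8]
25 [-27.6  28. ]
40 [-27.1  28.2]
55 [-27.4  27.9]
70 [-27.1  28.2]
85 [-26.9  28. ]
```

View pics/w3.png

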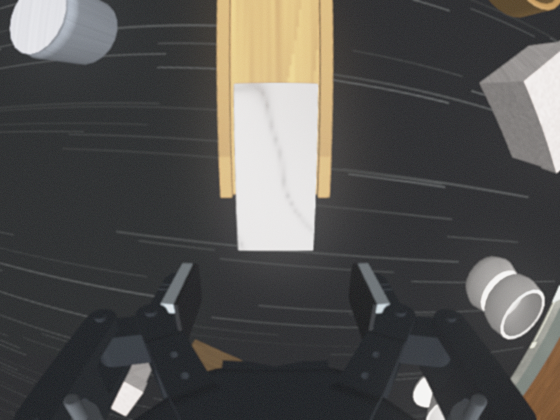

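The wrist view shows the tile from (235,83) to (315,250), the strips' ends at row 197 and the fingertips at (188,263) and (365,264), straddling the tile's end. The tile's rectangle of 119.4 x 55.9 mm matches. Next: fingertip heights and the deck edge.

Run:
```python
import numpy as np
Q=np.load('Q.npy')*1e3; C=np.load('C.npy')
for r in (262,265,268,271,275,280,285,290,300): print(r,[(k,C[r,k].tolist(),Q[r,k].round(0).tolist()) for k in (183,187,191,195)])
for r in (192,195,196,197,198): print(r,C[r,225],Q[r,225].round(1),C[r,325],Q[r,325].round(1))
```

```text
262 [(183, [67, 72, 72], [-71.0, -93.0, 108.0]), (187, [68, 70, 72], [-70.0, -88.0, 107.0]), (191, [64, 66, 68], [-70.0, -84.0, 107.0]), (195, [51, 52, 53], [-70.0, -80.0, 107.0])]
265 [(183, [115, 118, 124], [10.0, -42.0, -49.0]), (187, [115, 122, 126], [11.0, -40.0, -49.0]), (191, [97, 101, 106], [10.0, -38.0, -49.0]), (195, [41, 42, 45], [10.0, -36.0, -49.0])]
268 [(183, [116, 120, 125], [11.0, -41.0, -52.0]), (187, [116, 122, 127], [10.0, -39.0, -52.0]), (191, [62, 63, 64], [10.0, -37.0, -51.0]), (195, [44, 44, 46], [9.0, -36.0, -49.0])]
271 [(183, [114, 121, 124], [10.0, -40.0, -54.0]), (187, [112, 120, 122], [10.0, -38.0, -54.0]), (191, [41, 41, 42], [10.0, -37.0, -54.0]), (195, [36, 41, 43], [7.0, -36.0, -49.0])]
275 [(183, [115, 121, 125], [11.0, -39.0, -58.0]), (187, [75, 78, 81], [9.0, -38.0, -56.0]), (191, [43, 44, 45], [9.0, -36.0, -56.0]), (195, [41, 44, 44], [6.0, -36.0, -50.0])]
280 [(183, [109, 114, 118], [10.0, -38.0, -62.0]), (187, [39, 41, 41], [10.0, -36.0, -62.0]), (191, [42, 43, 46], [8.0, -36.0, -58.0]), (195, [39, 40, 42], [4.0, -36.0, -51.0])]
285 [(183, [59,
[... 157 characters left out ...]
]
290 [(183, [34, 34, 34], [10.0, -36.0, -70.0]), (187, [38, 38, 40], [8.0, -36.0, -66.0]), (191, [42, 43, 44], [4.0, -36.0, -60.0]), (195, [35, 40, 41], [0.0, -36.0, -54.0])]
300 [(183, [43, 41, 45], [6.0, -36.0, -72.0]), (187, [34, 33, 39], [4.0, -36.0, -67.0]), (191, [37, 37, 42], [2.0, -35.0, -64.0]), (195, [38, 42, 42], [-4.0, -36.0, -56.0])]
192 [222 192 138] [ 20.6 -34.4  39.3] [224 195 141] [20.5 34.9 39.6]
195 [225 196 142] [ 18.1 -34.8  40.6] [224 196 141] [18.2 35.  39.9]
196 [220 185 134] [ 17.7 -34.6  39.4] [219 187 135] [17.5 35.1 40. ]
197 [175 150 111] [ -2.8 -45.7 108.2] [177 150 112] [ -2.6  45.9 107. ]
198 [112  99  83] [ -3.8 -45.8 108.1] [113  98  85] [ -3.4  45.9 106.6]
```

Tips are at tool z ≈ -48 mm at this opening, with inner faces at ±36 mm, and the deck edge is 17.5 mm ahead. I'll descend 97 mm and shift 3 mm outwards, so the pads take the overhang clear of the deck.

Request:
arm_command(dp=[[-3, 0.5, 20], [-3, 0.5, 45], [-3, 0.5, 65], [-3, 0.5, 80], [-3, 0.5, 88], [-3, 0.5, 93], [-3, 0.5, 97], [-3, 0.5, 97], [-3, 0.5, 97]], turn=[0, 0, 0, 0, 0, 0, 0, 0, 0], hand=[0.85, 0.85, 0.85, 0.85, 0.85, 0.85, 0.85, 0.85, 0.85])

```text
t: 11.2
eef_pos: [0.5247, 0.0409, 0.011]
orientation: [180.0, 0.0, 95.7]
force: [-0.3, 0.4, 0.2]
opening: 0.853
finger_force: 0.0
```

```bash
python3 look.py w4.png
python3 - <<'E'
import numpy as np
Q=np.load('Q.npy')*1e3; C=np.load('C.npy')
for k in (187,362): print([(r,C[r,k].tolist(),Q[r,k].round(0).tolist()) for r in (255,260,265,268)])
E
```

```text
[0.52472814 0.04086184 0.01103575] [1.79959294e+02 8.62976151e-03 9.57283024e+01] 0.8529495051333265
tile in tool xy mm: 37632 ((38.925384521484375, -0.4188117980957031), (119.01730346679688, 55.596351623535156), 0.058632079511880875) x -20.59342736421252 98.42025018195255
-20 [-27.9  27.2]
-5 [-28.1  27.1]
10 [-28.1  27.1]
25 [-28.1  27.2]
40 [-28.2  27.4]
55 [-28.1  27.3]
70 [-28.1  27.4]
85 [-28.1  27.1]
[(255, [63, 61, 63], [-14.0, -58.0, 11.0]), (260, [65, 63, 64], [-18.0, -58.0, 11.0]), (265, [117, 123, 126], [10.0, -40.0, -49.0]), (268, [117, 123, 128], [10.0, -39.0, -51.0])]
[(255, [65, 64, 65], [-15.0, 58.0, 12.0]), (260, [64, 65, 65], [-18.0, 58.0, 11.0]), (265, [116, 121, 125], [10.0, 40.0, -47.0]), (268, [120, 125, 128], [10.0, 39.0, -52.0])]
```

Aligned to within 0.4 mm with no contact, so I'm closing.

Request:
arm_command(dp=[[0, 0, 0], [0, 0, 0], [0, 0, 0], [0, 0, 0], [0, 0, 0], [0, 0, 0]], turn=[0, 0, 0, 0, 0, 0], hand=[0.5, 0.5, 0.5, 0.5, 0.5, 0.5], squeeze=45)

```text
t: 12.0
eef_pos: [0.5246, 0.0409, 0.011]
orientation: [180.0, 0.0, 95.7]
force: [-2.5, -0.3, 5.6]
opening: 0.642
finger_force: 46.7
```

```bash
python3 look.py w5.png
```

```text
[0.52461084 0.0408978  0.01098665] [1.79973531e+02 6.40250108e-03 9.57295364e+01] 0.6419461489033466
tile in tool xy mm: 37798 ((39.316993713378906, -0.010040283203125), (56.104671478271484, 118.77349853515625), 89.65748596191406) x -19.99271609399322 98.73206420334927
-20 [-26.9  27.7]
-5 [-27.1  27.3]
10 [-27.4  27.4]
25 [-27.8  27.9]
40 [-27.8  27.8]
55 [-28.   27.7]
70 [-28.1  27.9]
85 [-28.1  27.4]
```

Request:
arm_command(dp=[[0, 0, -1], [0, 0, -3], [0, 0, -6], [0, 0, -12], [0, 0, -20], [0, 0, -30], [0, 0, -40], [0, 0, -48], [0, 0, -50], [0, 0, -50]], turn=[0, 0, 0, 0, 0, 0, 0, 0, 0, 0], hand=[0.5, 0.5, 0.5, 0.5, 0.5, 0.5, 0.5, 0.5, 0.5, 0.5])

```text
t: 13.3
eef_pos: [0.5243, 0.0409, 0.0606]
orientation: [180.0, 0.0, 95.7]
force: [-0.4, 0.2, -0.5]
opening: 0.644
finger_force: 47.5
```

```bash
cat > held.py <<'E'
from wd import *
import sys
o=telemetry.get_obs(); c=vision.camera('wrist'); Q=wq(c); save(c,sys.argv[1])
hsv=cv2.cvtColor(c['color'],cv2.COLOR_RGB2HSV)
m=(hsv[...,1]<45)&(hsv[...,2]>150)&(abs(Q[...,2]+.055)<.015)&(abs(Q[...,1])<.032)&(Q[...,0]>-.03)&(Q[...,0]<.115)
n,l,s,_=cv2.connectedComponentsWithStats(m.astype(np.uint8)); m=l==1+np.argmax(s[1:,4])
q=Q[m]; A=np.c_[q[:,:2],np.ones(len(q))]; f=np.linalg.lstsq(A,q[:,2],rcond=None)[0]
print('plane z=ax+by+c',f.round(4)); 
zt=f[2]+f[0]*.039  # top face height at the centre
v,u=np.nonzero(m); P=wray(c,o,np.c_[u,v],o['eef_pos'][2]-zt)
R=Ro.from_euler('xyz',o['orientation'],degrees=True).as_matrix(); p=(P-o['eef_pos'])@R
print(o['eef_pos'],o['orientation'],o['finger_force'],'tile top tool z',zt,cv2.minAreaRect((p[:,:2]*1e3).astype(np.float32)))
E
python3 held.py w6.png
```

```text
plane z=ax+by+c [ 0.0003  0.0015 -0.0544]
[0.52434076 0.04093397 0.06062532] [1.79996993e+02 1.24993537e-03 9.57286483e+01] 47.53744840621948 tile top tool z -0.054349681446090106 ((38.95709991455078, -0.1372356414794922), (56.13645935058594, 119.4477767944336), 89.51763916015625)
```

The tile is held flat, with its centre at tool (39.0, -0.1) mm. I'm carrying it beside the stack, turned 62°, so that the wrist camera can see the stack next to it.

Request:
arm_command(dp=[[-10, 1, 0], [-30, 4, 0], [-52, 8, 0], [-76, 11, 0], [-100, 15, 0], [-124, 18, 0], [-148, 22, 0], [-168, 25, 0], [-180, 27, 0], [-183, 27, 0]], turn=[-0.06, -0.18, -0.31, -0.45, -0.59, -0.73, -0.87, -0.99, -1.06, -1.083], hand=[0.5, 0.5, 0.5, 0.5, 0.5, 0.5, 0.5, 0.5, 0.5, 0.5])

```text
t: 14.6
eef_pos: [0.5692, -0.139, 0.06]
orientation: [-180.0, -0.1, 157.8]
force: [0.2, -0.1, -1.0]
opening: 0.642
finger_force: 47.6
```

Request:
arm_command(dp=[[0, 0, 0], [0, 0, 0]], turn=[0, 0], hand=[0.5, 0.5])

```text
t: 14.85
eef_pos: [0.5693, -0.1379, 0.0604]
orientation: [180.0, -0.0, 157.8]
force: [0.4, 0.1, -1.0]
opening: 0.646
finger_force: 47.6
```

```bash
python3 held.py w7.png
```

```text
plane z=ax+by+c [-0.0011  0.0016 -0.0542]
[ 0.56925161 -0.1378532   0.06038326] [ 1.79994928e+02 -2.88744851e-02  1.57751288e+02] 47.555447816848755 tile top tool z -0.054291494719856156 ((39.336341857910156, -0.8364315032958984), (56.107704162597656, 119.22948455810547), 89.82624053955078)
```

View pics/w7.png

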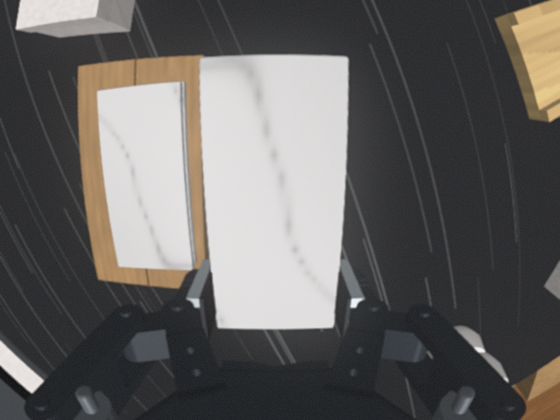

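The wrist view shows the stack's top face whole, with corners near (98,91), (184,82), (192,269) and (119,268). The held tile is at columns 200-348, ending at row 328.

```bash
cat > stack.py <<'E'
from wd import *
o=telemetry.get_obs(); c=vision.camera('wrist'); Q=wq(c)
R=Ro.from_euler('xyz',o['orientation'],degrees=True).as_matrix(); W=Q@R.T+o['eef_pos']
hsv=cv2.cvtColor(c['color'],cv2.COLOR_RGB2HSV)
for V in (170,205):
    m=(hsv[...,1]<45)&(hsv[...,2]>V)&(abs(W[...,2]-.052)<.008)&(abs(Q[...,0])<.13)&(abs(Q[...,1])<.13)
    n,l,s,_=cv2.connectedComponentsWithStats(m.astype(np.uint8)); m=l==1+np.argmax(s[1:,4])
    v,u=np.nonzero(m); P=wray(c,o,np.c_[u,v],.052); p=(P-o['eef_pos'])@R
    r=cv2.minAreaRect((p[:,:2]*1e3).astype(np.float32)); print(V,m.sum(),'medz',np.median(W[m][:,2]).round(4),'tool:',r, 'world c',(R@np.array([r[0][0]/1e3,r[0][1]/1e3,0])+o['eef_pos']).round(4))
E
python3 stack.py
```

```text
170 14604 medz 0.0518 tool: ((36.263877868652344, -82.8816146850586), (56.01780700683594, 119.6842269897461), 89.99942016601562) world c [ 0.5044 -0.2009  0.0605]
205 13875 medz 0.0518 tool: ((36.19733428955078, -82.96015167236328), (118.5454330444336, 55.154788970947266), 0.032812442630529404) world c [ 0.5045 -0.201   0.0605]
```

Request:
arm_command(dp=[[0, -8, 0], [-1, -25, 0], [-2, -45, 0], [-3, -65, 0], [-3, -78, 0], [-3, -82, 0], [-3, -82, 8], [-3, -82, 20], [-3, -82, 32], [-3, -82, 38]], turn=[0, 0, 0, 0, 0, 0, 0, 0, 0, 0], hand=[0.5, 0.5, 0.5, 0.5, 0.5, 0.5, 0.5, 0.5, 0.5, 0.5])

```text
t: 16.2
eef_pos: [0.5404, -0.2146, 0.0208]
orientation: [180.0, -0.1, 157.8]
force: [-0.4, 0.6, -1.1]
opening: 0.64
finger_force: 47.6
```

Run:
```python
from h import *
print(telemetry.get_obs()['eef_pos'])
s=vision.camera('side'); a=cv2.resize(s['color'][245:310,250:350],(800,520),interpolation=cv2.INTER_CUBIC); cv2.imwrite('pics/s3.png',a[:,:,::-1])
```

```text
[ 0.54041103 -0.21462336  0.02079175]
```

View pics/s3.png

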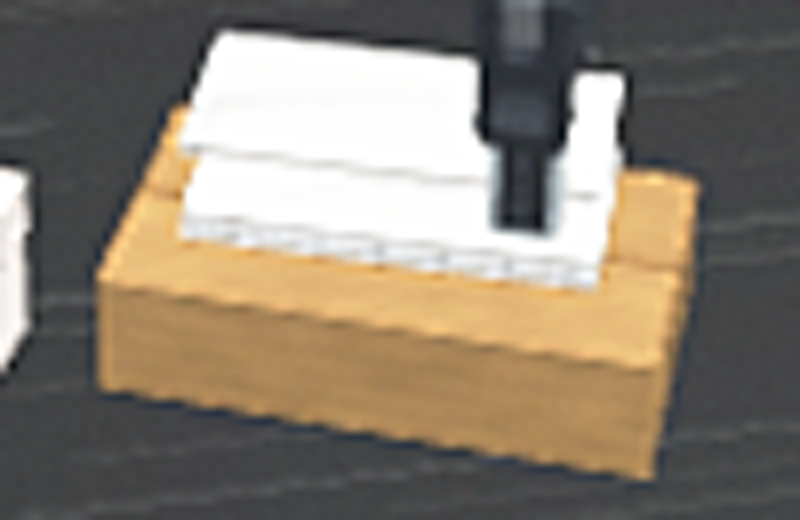

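Seen from the side, the held tile is parallel to the stack and its left edge lines up (column 183 against 180). The fingertips stay above the box. I'm lowering it slowly.

Request:
arm_command(dp=[[0, 0, 3], [0, 0, 6], [0, 0, 9], [0, 0, 12], [0, 0, 14], [0, 0, 15.5], [0, 0, 16.5], [0, 0, 17], [0, 0, 17]], turn=[0, 0, 0, 0, 0, 0, 0, 0, 0], hand=[0.5, 0.5, 0.5, 0.5, 0.5, 0.5, 0.5, 0.5, 0.5])

```text
t: 17.38
eef_pos: [0.5438, -0.2165, 0.0094]
orientation: [-180.0, 0.3, 157.8]
force: [-4.3, 3.7, 20.9]
opening: 0.635
finger_force: 55.5
```

There's 21 N of contact about 6 mm too early: the fingertips reach below the held tile and are landing on the equally wide stack. I'm raising right away and checking both the tile and the stack.

Request:
arm_command(dp=[[0, 0, -4], [0, 0, -8], [0, 0, -14], [0, 0, -24], [0, 0, -36], [0, 20, -50], [0, 45, -55], [0, 70, -55], [0, 82, -55], [0, 82, -55]], turn=[0, 0, 0, 0, 0, 0, 0, 0, 0, 0], hand=[0.5, 0.5, 0.5, 0.5, 0.5, 0.5, 0.5, 0.5, 0.5, 0.5])

```text
t: 18.62
eef_pos: [0.5726, -0.1387, 0.0609]
orientation: [-180.0, 0.0, 157.9]
force: [0.0, 0.6, -2.2]
opening: 0.64
finger_force: 53.0
```

Request:
arm_command(dp=[[0, 0, 0], [0, 0, 0]], turn=[0, 0], hand=[0.5, 0.5])

```text
t: 18.88
eef_pos: [0.572, -0.1403, 0.0605]
orientation: [-180.0, -0.0, 157.7]
force: [-0.5, -0.4, -1.7]
opening: 0.64
finger_force: 53.0
```

```bash
python3 held.py w8.png; python3 stack.py
python3 - <<'E'
from wd import *
c=vision.camera('wrist'); Q=wq(c)*1e3
# fingertip lower ends: nearest z of finger surfaces by column
for k in (203,206,209,345,342,348): 
    print(k,[(r,c['color'][r,k].tolist(),Q[r,k].round(0).tolist()) for r in (258,262,266,270)])
cv2.imwrite('pics/w9.png',cv2.resize(c['color'][40:300,70:360],(780,700))[:600,:,::-1])
E
```

```text
plane z=ax+by+c [ 0.0025  0.0003 -0.0543]
[ 0.57196411 -0.14033787  0.06052212] [-1.79988348e+02 -1.07623107e-02  1.57725362e+02] 53.01979064941406 tile top tool z -0.0542248331531524 ((39.71355438232422, -0.8369770050048828), (56.09211349487305, 120.13150787353516), 89.78207397460938)
170 14158 medz 0.0458 tool: ((41.25238037109375, -78.63318634033203), (115.53166961669922, 54.263858795166016), 0.11842832714319229) world c [ 0.504  -0.1974  0.0605]
205 13552 medz 0.0458 tool: ((41.24786376953125, -78.6947021484375), (115.2020263671875, 53.40229415893555), 0.0708795040845871) world c [ 0.504  -0.1975  0.0605]
203 [(258, [164, 138, 108], [-21.0, -50.0, 20.0]), (262, [122, 126, 127], [11.0, -34.0, -46.0]), (266, [119, 123, 126], [10.0, -33.0, -48.0]), (270, [120, 126, 128], [11.0, -32.0, -53.0])]
206 [(258, [127, 109, 92], [-21.0, -48.0, 22.0]), (262, [121, 126, 129], [11.0, -32.0, -45.0]), (266, [121, 127, 129], [11.0, -32.0, -49.0]), (270, [123, 130, 131], [11.0, -31.0, -53.0])]
209 [(258, [159, 156, 154], [-26.0, -48.0, 31.0]), (262, [140, 141, 145], [10.0, -31.0, -44.0]), (266, [122, 126, 129], [10.0, -30.0, -48.0]), (270, [92, 94, 95], [11.0, -30.0, -53.0])]
345 [(258, [78, 79, 81], [-41.0, 57.0, 60.0]), (262, [121, 125, 129], [11.0, 31.0, -46.0]), (266, [117, 124, 126], [10.0, 31.0, -49.0]), (270, [118, 124, 127], [10.0, 30.0, -52.0])]
342 [(258, [79, 80, 82], [-41.0, 55.0, 61.0]), (262, [118, 122, 124], [11.0, 30.0, -46.0]), (266, [118, 124, 127], [10.0, 30.0, -49.0]), (270, [114, 120, 122], [11.0, 29.0, -53.0])]
348 [(258, [99, 102, 102], [-41.0, 60.0, 60.0]), (262, [107, 111, 115], [10.0, 33.0, -44.0]), (266, [119, 123, 127], [11.0, 32.0, -50.0]), (270, [118, 122, 126], [10.0, 32.0, -52.0])]
```

View pics/w9.png

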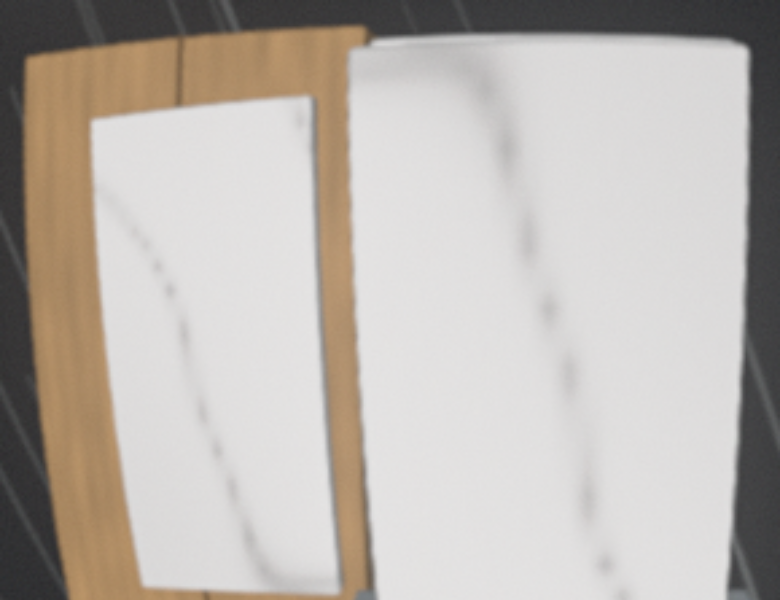

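The remaining stack now reads only 0.046 high, and a second tile edge shows behind the held tile's far edge (crop row 40). The fingers have picked up the upper stacked tile as well, and the force is about 1 N heavier. I'll work out numerically how it hangs.

Run:
```python
from wd import *
o=telemetry.get_obs(); c=vision.camera('wrist'); Q=wq(c)*1e3
for k in (225,260,300,335): print(k,[(r,int(c['color'][r,k].mean()),Q[r,k].round(0).tolist()) for r in range(49,63)])
# tile sides in the wrist view
for r in (80,140,200): print(r,[(k,int(c['color'][r,k].mean()),Q[r,k].round(0).tolist()) for k in list(range(196,206,2))+list(range(342,354,2))])
s=vision.camera('side'); W=world(s)
m=(abs(W[...,0]-.53)<.09)&(abs(W[...,1]+.15)<.09)&(W[...,2]>.075)&(W[...,2]<.13)&(s['color'].min(-1)>150)
v,u=np.nonzero(m); print('side',u.min(),u.max(),v.min(),v.max())
R=cv2.Rodrigues(np.array(s['rvec'],float))[0]; C=-R.T@np.array(s['tvec']).ravel()
for uu in range(u.min()+3,u.max(),8):
    vv=v[u==uu]
    if len(vv)<3: continue
    print(uu,vv.min(),vv.max(),[int(x) for x in s['color'][vv.max()-8:vv.max()+5,uu].mean(-1)],W[vv.max(),uu].round(3),W[vv.max()-2,uu].round(3))
```

```text
225 [(49, 62, [122.0, -36.0, 61.0]), (50, 67, [121.0, -36.0, 59.0]), (51, 65, [121.0, -37.0, 61.0]), (52, 75, [120.0, -36.0, 61.0]), (53, 127, [119.0, -37.0, 61.0]), (54, 181, [101.0, -21.0, -42.0]), (55, 198, [101.0, -21.0, -44.0]), (56, 187, [99.0, -19.0, -54.0]), (57, 184, [98.0, -19.0, -54.0]), (58, 189, [98.0, -19.0, -54.0]), (59, 191, [98.0, -19.0, -54.0]), (60, 192, [97.0, -19.0, -55.0]), (61, 192, [97.0, -19.0, -55.0]), (62, 195, [96.0, -19.0, -54.0])]
260 [(49, 61, [122.0, -11.0, 62.0]), (50, 57, [121.0, -11.0, 60.0]), (51, 75, [120.0, -11.0, 60.0]), (52, 127, [119.0, -11.0, 61.0]), (53, 179, [101.0, -7.0, -42.0]), (54, 193, [101.0, -7.0, -42.0]), (55, 196, [99.0, -6.0, -54.0]), (56, 205, [98.0, -6.0, -54.0]), (57, 213, [98.0, -6.0, -53.0]), (58, 213, [97.0, -6.0, -55.0]), (59, 214, [97.0, -6.0, -55.0]), (60, 212, [97.0, -6.0, -54.0]), (61, 211, [96.0, -6.0, -55.0]), (62, 210, [96.0, -6.0, -56.0])]
300 [(49, 61, [122.0, 17.0, 61.0]), (50, 59, [79.0, -1.0, -177.0]), (51, 62, [120.0, 17.0, 59.0]), (52, 101, [119.0, 17.0, 60.0]), (53, 157, [101.0, 10.0, -42.0]), (54, 191, [101.
[... 1841 characters left out ...]
54, 254, 249, 230, 254, 255, 255, 209, 90, 56, 63, 67] [ 0.477 -0.132  0.1  ] [ 0.478 -0.129  0.104]
291 220 236 [254, 255, 255, 241, 228, 249, 255, 255, 219, 81, 58, 66, 66] [ 0.496 -0.139  0.1  ] [ 0.497 -0.134  0.102]
299 221 237 [254, 255, 255, 230, 242, 255, 255, 251, 215, 62, 59, 69, 76] [ 0.513 -0.148  0.1  ] [ 0.514 -0.143  0.103]
307 221 238 [254, 255, 255, 220, 248, 255, 255, 243, 209, 44, 70, 65, 72] [ 0.532 -0.152  0.098] [ 0.532 -0.152  0.103]
315 222 239 [255, 255, 255, 227, 250, 255, 255, 234, 225, 39, 62, 71, 69] [ 0.549 -0.162  0.099] [ 0.55  -0.158  0.102]
331 224 230 [90, 228, 255, 255, 255, 255, 255, 202, 164, 105, 46, 57, 43] [ 0.591 -0.153  0.114] [ 0.593 -0.144  0.114]
```

The upper tile hangs level, clamped by the fingertips about 6 mm below mine (its top is at tool z ≈ -43). The lower tile hasn't moved (0.504, -0.200). I'll carry both back, set the upper tile on the lower one, then slide the fingers down over it at low grip.

Request:
arm_command(dp=[[0, -8, 0], [0, -25, 0], [-1, -45, 0], [-1, -65, 0], [-1, -77, 0], [-1, -81, 4], [-1, -81, 16], [-1, -81, 30], [-1, -81, 41], [-1, -81, 46]], turn=[0, 0, 0, 0, 0, 0, 0, 0, 0, 0], hand=[0.5, 0.5, 0.5, 0.5, 0.5, 0.5, 0.5, 0.5, 0.5, 0.5])

```text
t: 20.38
eef_pos: [0.5418, -0.2141, 0.0129]
orientation: [180.0, -0.1, 157.8]
force: [-0.2, 0.3, -1.5]
opening: 0.64
finger_force: 53.0
```

Request:
arm_command(dp=[[0, 0, 0], [0, 0, 1], [0, 0, 2], [0, 0, 3], [0, 0, 4], [0, 0, 4.5], [0, 0, 4.5]], turn=[0, 0, 0, 0, 0, 0, 0], hand=[0.5, 0.5, 0.5, 0.5, 0.5, 0.5, 0.5])

```text
t: 21.25
eef_pos: [0.5425, -0.2149, 0.01]
orientation: [180.0, -0.0, 157.8]
force: [0.7, -0.5, -2.2]
opening: 0.643
finger_force: 53.0
```

Request:
arm_command(dp=[[0, 0, 0.5], [0, 0, 1], [0, 0, 1.5], [0, 0, 1.5]], turn=[0, 0, 0, 0], hand=[0.5, 0.5, 0.5, 0.5])

```text
t: 21.75
eef_pos: [0.5427, -0.215, 0.0095]
orientation: [-180.0, 0.0, 157.8]
force: [-5.1, 0.8, 6.0]
opening: 0.643
finger_force: 54.0
```

The upper tile is seated on the lower one at 0.0095 with 6 N. I'm lowering the grip to 20 N and easing down in small steps.

Request:
arm_command(dp=[[0, 0, 0], [0, 0, 0], [0, 0, 0.5], [0, 0, 1], [0, 0, 1.5], [0, 0, 2]], turn=[0, 0, 0, 0, 0, 0], hand=[0.5, 0.5, 0.5, 0.5, 0.5, 0.5], squeeze=20)

```text
t: 22.5
eef_pos: [0.5432, -0.2152, 0.009]
orientation: [-180.0, 0.1, 157.8]
force: [-7.6, 2.9, 17.3]
opening: 0.639
finger_force: 55.5
```

Request:
arm_command(dp=[[0, 0, -1], [0, 0, -1.5], [0, 0, -1.5], [0, 0, -1.5]], turn=[0, 0, 0, 0], hand=[0.62, 0.62, 0.62, 0.62], squeeze=20)

```text
t: 23.0
eef_pos: [0.5432, -0.2152, 0.0091]
orientation: [-180.0, 0.1, 157.8]
force: [-2.6, 1.9, 7.2]
opening: 0.648
finger_force: 54.5
```

The upper tile creeps between the pads under about 17 N (0.4 mm of real descent), so I'll keep pressing gently and watch the force.

Request:
arm_command(dp=[[0, 0, 1], [0, 0, 1.5], [0, 0, 2], [0, 0, 2.5], [0, 0, 3], [0, 0, 3], [0, 0, 3], [0, 0, 3]], turn=[0, 0, 0, 0, 0, 0, 0, 0], hand=[0.62, 0.62, 0.62, 0.62, 0.62, 0.62, 0.62, 0.62])

```text
t: 24.0
eef_pos: [0.5439, -0.2155, 0.0083]
orientation: [-180.0, 0.1, 157.8]
force: [-9.3, 4.3, 23.9]
opening: 0.642
finger_force: 56.9
```

Request:
arm_command(dp=[[0, 0, 0.5], [0, 0, 1], [0, 0, 1.5], [0, 0, 1.5], [0, 0, 1.5], [0, 0, 1.5]], turn=[0, 0, 0, 0, 0, 0], hand=[0.62, 0.62, 0.62, 0.62, 0.62, 0.62])

```text
t: 24.75
eef_pos: [0.5443, -0.2158, 0.0078]
orientation: [-180.0, 0.2, 157.8]
force: [-12.5, 7.1, 30.1]
opening: 0.637
finger_force: 60.5
```

It's stuck elastically, but the arm now holds a 30 N downward preload whose target sits almost at the seated height. I'll relax the fingers a hair at a time so that they slide down with the tile before letting go.

Request:
arm_command(dp=[[0, 0, 0], [0, 0, 0]], turn=[0, 0], hand=[0.638, 0.638])

```text
t: 25.0
eef_pos: [0.5443, -0.2157, 0.0078]
orientation: [-180.0, 0.2, 157.8]
force: [-12.1, 6.7, 30.0]
opening: 0.646
finger_force: 60.5
```

Request:
arm_command(dp=[[0, 0, 0], [0, 0, 0]], turn=[0, 0], hand=[0.642, 0.642])

```text
t: 25.25
eef_pos: [0.5444, -0.2157, 0.0077]
orientation: [-180.0, 0.2, 157.8]
force: [-10.4, 6.0, 28.5]
opening: 0.644
finger_force: 50.7
```

Request:
arm_command(dp=[[0, 0, 0], [0, 0, 0]], turn=[0, 0], hand=[0.644, 0.644])

```text
t: 25.5
eef_pos: [0.5444, -0.2158, 0.0075]
orientation: [-180.0, 0.2, 157.8]
force: [-9.6, 5.4, 27.3]
opening: 0.648
finger_force: 45.3
```

Request:
arm_command(dp=[[0, 0, 0], [0, 0, 0]], turn=[0, 0], hand=[0.645, 0.645])

```text
t: 25.75
eef_pos: [0.5445, -0.2158, 0.0075]
orientation: [-180.0, 0.2, 157.8]
force: [-9.5, 5.1, 26.4]
opening: 0.646
finger_force: 42.0
```

It's working: about 3 N less per 0.001 of opening, and the tool is sliding down. Continuing.

Request:
arm_command(dp=[[0, 0, 0], [0, 0, 0], [0, 0, 0]], turn=[0, 0, 0], hand=[0.647, 0.649, 0.649])

```text
t: 26.12
eef_pos: [0.5445, -0.2158, 0.0072]
orientation: [-180.0, 0.2, 157.8]
force: [-8.0, 4.7, 24.7]
opening: 0.651
finger_force: 30.4
```

Request:
arm_command(dp=[[0, 0, 0], [0, 0, 0], [0, 0, 0]], turn=[0, 0, 0], hand=[0.65, 0.651, 0.651])

```text
t: 26.5
eef_pos: [0.5445, -0.2158, 0.0071]
orientation: [-180.0, 0.2, 157.8]
force: [-7.5, 4.2, 22.4]
opening: 0.652
finger_force: 24.7
```

Request:
arm_command(dp=[[0, 0, 0], [0, 0, 0], [0, 0, 0]], turn=[0, 0, 0], hand=[0.652, 0.653, 0.653])

```text
t: 26.88
eef_pos: [0.5444, -0.216, 0.0054]
orientation: [-180.0, 0.2, 157.8]
force: [-0.1, -1.2, 7.3]
opening: 0.652
finger_force: 10.2
```

Request:
arm_command(dp=[[0, 0, 0], [0, 0, 0], [0, 0, 0]], turn=[0, 0, 0], hand=[0.654, 0.6545, 0.6545])

```text
t: 27.25
eef_pos: [0.5435, -0.2156, 0.0043]
orientation: [-180.0, 0.1, 157.8]
force: [2.3, -2.9, 3.1]
opening: 0.652
finger_force: 4.9
```

The fingers slid down to 0.0043, leaving a gap of about 1.3 mm. I'll check the tile's attitude before releasing.

```bash
python3 held.py w10.png
```

```text
plane z=ax+by+c [ 0.0154  0.0024 -0.0547]
[ 0.54347271 -0.21557699  0.00425225] [-1.79978667e+02  1.21214645e-01  1.57781503e+02] 4.924775920808315 tile top tool z -0.054143043991719875 ((40.274818420410156, -0.6299247741699219), (122.40715026855469, 56.3989143371582), 0.040537066757678986)
```

The tile is practically down: its underside is at about 0.052 and the far end already touches. Releasing.

Request:
arm_command(dp=[[0, 0, 0], [0, 0, 0], [0, 0, 0], [0, 0, -1], [0, 0, -1], [0, 0, -1]], turn=[0, 0, 0, 0, 0, 0], hand=[0.657, 0.661, 0.67, 0.72, 0.82, 0.82])

```text
t: 28.05
eef_pos: [0.5426, -0.2149, 0.0046]
orientation: [180.0, -0.0, 157.8]
force: [0.8, 0.9, 0.1]
opening: 0.821
finger_force: 0.0
```

Request:
arm_command(dp=[[0, 0, -5], [0, 0, -12], [0, 0, -25], [0, 0, -45], [0, 0, -65], [0, 0, -80], [0, 0, -80]], turn=[0, 0, 0, 0, 0, 0, 0], hand=[0.82, 0.82, 0.82, 0.82, 0.82, 0.82, 0.82])

```text
t: 28.92
eef_pos: [0.5439, -0.2156, 0.0869]
orientation: [-180.0, 0.2, 157.8]
force: [0.4, 0.4, -0.4]
opening: 0.819
finger_force: 0.0
```

Run:
```python
from wd import *
o=telemetry.get_obs(); c=vision.camera('wrist'); Q=wq(c); save(c,'w11.png')
R=Ro.from_euler('xyz',o['orientation'],degrees=True).as_matrix(); W=Q@R.T+o['eef_pos']; print(o['t'],o['eef_pos'],o['force'])
hsv=cv2.cvtColor(c['color'],cv2.COLOR_RGB2HSV)
m=(hsv[...,1]<45)&(hsv[...,2]>150)&(abs(W[...,2]-.055)<.012)&(abs(Q[...,0])<.14)&(abs(Q[...,1])<.06)
n,l,s,_=cv2.connectedComponentsWithStats(m.astype(np.uint8)); m=l==1+np.argmax(s[1:,4])
q=W[m]; f=np.linalg.lstsq(np.c_[q[:,:2]-q[:,:2].mean(0),np.ones(len(q))],q[:,2],rcond=None)[0]; print('world plane slope, z',f.round(4))
v,u=np.nonzero(m); p=(wray(c,o,np.c_[u,v],.058)-o['eef_pos'])@R; r=cv2.minAreaRect((p[:,:2]*1e3).astype(np.float32)); print(r,'world',(R@np.array([r[0][0],r[0][1],0])/1e3+o['eef_pos']).round(4))
cl=np.abs(Q[...,0]-.04)<.1
# rims seen around the tile: profile across each side
Qm=Q*1e3
for k in (250,290): print('col',k,[(rr,int(c['color'][rr,k].mean()),W[rr,k,2].round(3).item(),Qm[rr,k,0].round(0).item()) for rr in np.r_[v[u==k].min()-6:v[u==k].min()+3]],[(rr,int(c['color'][rr,k].mean()),W[rr,k,2].round(3).item(),Qm[rr,k,0].round(0).item()) for rr in np.r_[v[u==k].max()-2:v[u==k].max()+6]])
for rr in (int(v.mean()),): print('row',rr,[(k,int(c['color'][rr,k].mean()),W[rr,k,2].round(3).item(),Qm[rr,k,1].round(0).item()) for k in np.r_[u[v==rr].min()-6:u[v==rr].min()+3]],[(k,int(c['color'][rr,k].mean()),W[rr,k,2].round(3).item(),Qm[rr,k,1].round(0).item()) for k in np.r_[u[v==rr].max()-2:u[v==rr].max()+6]])
```

```text
28.925 [ 0.54392915 -0.21561157  0.08689975] [ 0.38675561  0.38207669 -0.4006501 ]
world plane slope, z [ 0.005  -0.003   0.0576]
((41.76721954345703, -0.8684329986572266), (55.71315002441406, 121.68089294433594), 89.98270416259766) world [ 0.5049 -0.2006  0.0867]
col 250 [(np.int64(64), 155, 0.038, 109.0), (np.int64(65), 152, 0.04, 108.0), (np.int64(66), 153, 0.04, 107.0), (np.int64(67), 152, 0.039, 106.0), (np.int64(68), 154, 0.04, 106.0), (np.int64(69), 181, 0.04, 105.0), (np.int64(70), 221, 0.052, 103.0), (np.int64(71), 232, 0.052, 102.0), (np.int64(72), 231, 0.052, 102.0)] [(np.int64(249), 234, 0.058, -17.0), (np.int64(250), 231, 0.057, -18.0), (np.int64(251), 210, 0.058, -19.0), (np.int64(252), 168, 0.04, -28.0), (np.int64(253), 145, 0.04, -30.0), (np.int64(254), 146, 0.04, -30.0), (np.int64(255), 147, 0.039, -31.0), (np.int64(256), 150, 0.039, -32.0)]
col 290 [(np.int64(64), 149, 0.039, 108.0), (np.int64(65), 147, 0.039, 108.0), (np.int64(66), 150, 0.041, 107.0), (np.int64(67), 148, 0.038, 106.0), (np.int64(68), 157, 0.04, 106.0), (np.int64(69), 187, 0.04, 105.0), (np.int64(70
[... 288 characters left out ...]
 147, 0.04, -30.0), (np.int64(255), 150, 0.039, -31.0), (np.int64(256), 148, 0.04, -32.0)]
row 158 [(np.int64(226), 152, 0.04, -35.0), (np.int64(227), 154, 0.039, -34.0), (np.int64(228), 156, 0.041, -33.0), (np.int64(229), 155, 0.039, -33.0), (np.int64(230), 153, 0.04, -32.0), (np.int64(231), 176, 0.039, -31.0), (np.int64(232), 222, 0.058, -28.0), (np.int64(233), 234, 0.057, -28.0), (np.int64(234), 235, 0.057, -27.0)] [(np.int64(316), 230, 0.057, 26.0), (np.int64(317), 222, 0.057, 26.0), (np.int64(318), 193, 0.057, 27.0), (np.int64(319), 160, 0.04, 30.0), (np.int64(320), 149, 0.041, 31.0), (np.int64(321), 147, 0.039, 32.0), (np.int64(322), 146, 0.039, 32.0), (np.int64(323), 145, 0.04, 33.0)]
```

The tile lies flat on the stack (top at 0.0576 m, offset about 2 mm, parallel), nothing sticks out beneath it, and the gripper is clear. Handing in.

```bash
python3 -c "
from station import bot
print(bot.finish_job())"
```

```text
the job is handed in; nothing more can be done
None
```

I handed the job in with the tile lying flat on the stack, about 2 mm off centre and parallel; on the way the fingers lifted the stack's upper tile by accident and I set it back on the lower one, and the hand-in gave no verdict.

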